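# Key the spindle and fit the tube rotor

## Task

Get the bench tube spinner ready: take the longer of the two steel keys out of the grey block and drop it upright into the slot in the drive's spindle until it stands right down in its pocket, then slide the round tube rotor down over the spindle, with its keyway over the key, until it sits flat on the collar, and let go. The slot may point well to either side of the index mark on the drive, so find it by eye or by feel; use light pressure only, never ramming or dropping the rotor, and leave everything else where it stands.

Things in the scene. Friction and masses are not known exactly. Their poses are not given: they have to be found in the camera images.
- key_c (a point): drive key: plain steel bar upright in a pocket of the grey block, the taller of the two; 12 mm (its x) x 8 mm (its y) x 42 mm tall (z up), 30 g. Point: its centre, 21 mm above its foot. The lowest 2 mm taper by 0.8 mm a side in x, 0.4 in y; 28 mm stands above the block. It goes in the slot with x pointing out from the spindle's axis (either end of x outwards).
- spare_c (a point): the spare key, not to be used: same steel bar but only 30 mm tall, in the other pocket of the block (52 mm away along the block's x); this point is its centre
- keyblock: fixed grey plastic block 110 mm (x) x 50 mm (y) x 30 mm tall; origin at the centre of its underside; two pockets 14 mm deep at x = -26 and +26 mm; which key is in which pocket varies; the keys' x lies along the block's x
- drive: fixed white drive unit, a box 130 x 130 x 50 mm, a vertical steel spindle at the centre of its top. Origin: centre of its underside; z up; +x points to the black index mark on top. The spindle is braked (yields only above 0.5 N m) and its turn is not reported: its slot points anywhere within 0.8 rad either side of drive +x.
- seat (a point): on the spindle's axis, level with the collar's top (62 mm above the table); axes as the drive's, not the spindle's. Collar: radius 26, height 12 mm. The slot goes on down in the collar as a closed pocket from 5.2 to 18.7 mm off the axis, floor 12 mm below this point. A key fully home has its centre 12 mm off the axis and 9 mm above this point, its top 30 mm above.
- rotor_c (a point): loose aluminium rotor, about 0.4 kg, upright on the table: flange 120 mm across, 12 mm thick, ten tube holes; on it a boss 50 mm across, its top 44 mm above the underside. Through bore 28 mm; one keyway over the full height on the +x side, 11 mm wide, reaching 20 mm off the axis. Point: on the axis 22 mm above the underside; z up. Seated, it is 22 mm above seat.
- jar: small amber jar, 48 mm across, 55 mm tall; origin at the centre of its underside; leave alone
- beaker: glass beaker, 60 mm across, 75 mm tall; origin at the centre of its underside; leave alone
- spanner: spanner 150 mm long lying flat; leave alone
- shaft_end (a point): on the spindle's axis at the shaft's top end, 36 mm above seat; axes as the drive's. Shaft radius 13 mm, its top 2 mm bevelled to 11.5 mm. One slot, 9.4 mm wide, floor 5.2 mm off the axis, runs its whole height, open at the top and outwards. Fingers do not fit in: keep them above this end and let go of the key part-way in; it slides down by itself.
Not all that is in view belongs to the job. There is more than one size of the part that bears rotor_c; the job needs the larger.

How it is judged:
By the outcome, as a careful person would: the job done as asked, in the order asked, and still so for the second after the job is handed in, with the robot touching nothing.
It also fails if it takes over 72 s, if anything falls off the work surface, if the arm or the gripper's body presses on something with over 40 N, if the wrist force passes 120 N, or if a joint passes its speed limit or range.

## Robot

A 7-joint arm with a two-finger parallel gripper is mounted at the origin on the work surface. World frame = base frame: x ahead of the robot, y to its left, z up, the work surface at z = 0. Lengths are in m, angles in degrees, forces in N, time in s.
With the tool pointing down it reaches from about 0.425 to 0.8 m from the base axis. Payload 8.3 kg.
Tool frame: the origin (TCP) lies at the very end of the fingers, on their centre line; the grasp point (between the pads) lies behind it (bot.grip_depth is the x of the grasp point in the tool frame, in m); x points along the fingers, y is the direction in which the jaws open and shut, and the axes are right-handed (so a half turn about x gives the same grasp; the last joint's range is limited). The gripper opens to 85 mm and grips with 20 to 120 N. Pads are 22 mm wide; open, the fingers measure 114 mm over their backs; the gripper's body (76 mm by 85 mm) begins 54 mm behind the grasp point. The pads swing forward as they close: fully open they stand 13 mm farther back than shut.
Start: joints at [68.589, 21.967, 0.94, 78.501, -0.361, 79.538, -2.664], TCP at [0.191, -0.595, 0.231] pointing down, gripper open.
Joint ranges: [-169.22, 169.22], [-14.56, 117.87], [-87.37, 89.26], [10.42, 133.3], [-82.24, 262.24], [0.94, 117.77], [-172.7, 172.7]. Speed limits (degrees/s): [136.94, 136.94, 172.46, 172.46, 180, 180, 180].

## Interface

Orientations are given as [roll, pitch, yaw] about the fixed x, y, z axes, in that order (R = Rz(yaw) Ry(pitch) Rx(roll)).
In Python, from cell import bot gives the robot as it stands.
- The arm moves only by the shell command python3 -m handwheel 'ROWS' [FORCE]. ROWS is JSON, a list of rows, each a list of 5 numbers: the shift along the tool's x, y, z in units of 25 mm (1.0 is 25 mm), then the turn about the tool's x in units of 8 degrees (1.0 is 8 degrees), then the finger opening in mm, from 0 to 85.4. A call has exactly 10 rows; each row is the pose to reach, as a shift and turn from the pose commanded when the call began, along the tool's axes at that moment; what a row does not reach only later rows make up. A row lasts 1/8 s, in which the tool goes at most 62.5 mm and 10.7 degrees, less where a joint would pass 70% of its speed; a pose out of reach is approached as far as the arm can. A call with a gripper value outside its range is refused whole. The fingers move at their own pace and stop on an object; FORCE is the grip in N (left out, the last holds). Time passes only in rows, so rows that repeat a pose let the fingers close, or fill a call up. It gives the time, the measured TCP pose, the force and the opening at its end, in the units of the state.
- bot.read_state(): the state, without advancing time (a new reading comes with each control period).
- bot.get_image(name): name is "scene" or "top" or "wrist"; returns the picture (384x512x3 uint8, red, green, blue); there is no depth.
- bot.camera_model(name): a dict with "K" (3x3 intrinsics, pixels), "position" and "attitude" of the camera in the world. Camera axes: x right, y up, looking along -z (the intrinsics and any distortion apply to the point x, -y, -z); pixel columns grow to the right and rows downward; lengths in m; the calibration is good to about 2 mm. A picture is of the moment at which its call begins: read the wrist's pose just before it. camera_model takes no time and is no camera call; for the wrist camera it gives the pose at the moment of the call.
- bot.close_job(): hands the job in, once; it reports no verdict.
Trained networks look in the newest picture that a camera, given by its name, has taken for a name from the list of things; names that differ only in an ending like _2 or _b are one class to them, and where a whole thing is asked for, a point or a joint stands for the part that bears it (a point fixed in the world has none). Each returns a list of dicts, best first, with "score" (0 to 1); they miss things now and then, are a little off and sometimes report something else, mostly with a low value. They report only what shows in the picture. A call takes as long as a camera call. They do not tell look-alikes from the thing itself.
- bot.find_in(camera, label): "extent" ([centre column, centre row, width, height] as shares, 0 to 1, of the picture: columns of its width, rows of its height, round what is visible of it).
- bot.silhouettes(camera, label): "pixels" (384x512 bool, what is visible of it) and "extent" ([centre column, centre row, width, height] as shares, 0 to 1, of the picture: columns of its width, rows of its height, round what is visible of it).
- bot.pinpoint(camera, label): "location" ([column, row] as shares, 0 to 1, of the picture: columns of its width, rows of its height: a listed point, or the origin of a listed thing).
The state is a dict: "time_s": time; "joints": joint angles; "qd": joint speeds; "joint_efforts": joint torques, N m; "eef_pos": TCP position; "tool_rot": TCP orientation; "wrist_force": force on the tool from outside, world axes, zero at the start; "ft_torque": the same for the moment, N m; "width": finger opening in m.
Only numpy, scipy, OpenCV 4.12 (cv2) and the standard library are available. Lean on these libraries where they do the work, as an engineer would, in place of code of your own. Each camera call takes 0.05 s, during which the arm holds its last target.

## Working session

There is one attempt and no reset: what is moved stays moved. The work goes in short steps, Python scripts to look and compute and a shell command to move; the robot and the scene stay as the last step left them, time stands still between calls to the robot, and variables do not carry over. Pictures are saved under pics/ and viewed, and the job is handed in when it is done.

```bash
ls; mkdir -p pics; python3 - <<'E'
from cell import bot
import cv2, numpy as np
s=bot.read_state(); print(s, bot.grip_depth)
for n in ["scene","top","wrist"]:
    im=bot.get_image(n); cv2.imwrite(f"pics/{n}0.png",im[:,:,::-1])
    m=bot.camera_model(n); print(n,m)
E
```

```text
pics
{'time_s': 0.0, 'joints': array([68.58854502, 22.01524168,  0.93849528, 78.5633701 , -0.36103344,
       79.53686864, -2.66353305]), 'qd': array([-0.01517659, -0.01563197,  0.01031533,  0.08041312, -0.10918093,
        0.07482391,  0.03973554]), 'joint_efforts': array([-7.25813989e-04, -6.27595568e+01,  8.43858216e-01, -3.71821332e+01,
        1.64430501e-02,  1.42722743e-02,  3.37798474e-05]), 'eef_pos': array([ 0.19101239, -0.59455921,  0.23026272]), 'tool_rot': array([-88.92155228,  89.88734919, 108.89003451]), 'wrist_force': array([ 0.32912912,  0.08751008, -0.50940769]), 'ft_torque': array([ 0.0170272 ,  0.00134949, -0.03238801]), 'width': 0.08576798882545304} -0.0187
scene {'K': array([[382.97641089,   0.        , 253.03357104],
       [  0.        , 382.97641089, 189.15022114],
       [  0.        ,   0.        ,   1.        ]]), 'position': array([ 1.04054728, -0.25927005,  0.72981454]), 'attitude': array([41.0464721 ,  0.61138522, 61.02336798])}
top {'K': array([[410.21528241,   0.        , 251.54174122],
       [  0.        , 410.21528241, 195.66884482],
       [  0.        ,   0.        ,   1.        ]]), 'position': array([ 0.49319473, -0.00465704,  1.08418685]), 'attitude': array([  2.86305754,   0.17653926, -88.75856812])}
wrist {'K': array([[294.53348476,   0.        , 255.4285378 ],
       [  0.        , 294.53348476, 195.30070494],
       [  0.        ,   0.        ,   1.        ]]), 'position': array([ 0.27205562, -0.5694458 ,  0.37363512]), 'attitude': array([-19.15552124,   0.09456824, -72.11758256])}
```

View pics/scene0.png

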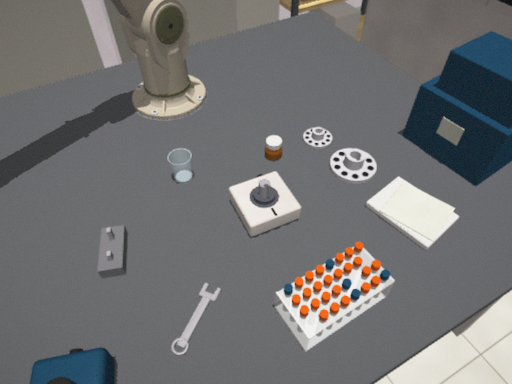

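View pics/top0.png

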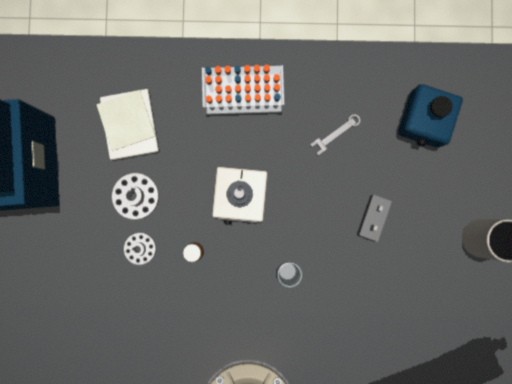

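View pics/wrist0.png

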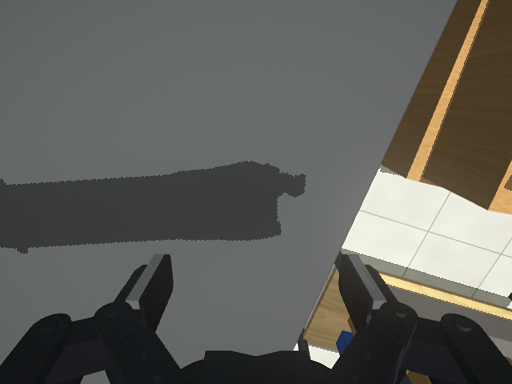

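```bash
cat > h.py <<'E'
from cell import bot
import numpy as np, cv2
from scipy.spatial.transform import Rotation as Ro
def R(e): return Ro.from_euler('xyz',e,degrees=True).as_matrix()
def proj(m,P):
    P=np.atleast_2d(P); c=(P-m['position'])@R(m['attitude'])
    q=c*np.array([1,-1,-1]); u=q@m['K'].T
    return u[:,:2]/u[:,2:]
def ray(m,uv):
    d=np.linalg.inv(m['K'])@np.array([uv[0],uv[1],1.]); d=d*[1,-1,-1]
    return m['position'],R(m['attitude'])@d
def atz(m,uv,z):
    p,d=ray(m,uv); return p+d*(z-p[2])/d[2]
def tri(rays):
    A=0;b=0
    for p,d in rays:
        d=d/np.linalg.norm(d);M=np.eye(3)-np.outer(d,d);A=A+M;b=b+M@p
    x=np.linalg.solve(A,b); return x,[np.linalg.norm((np.eye(3)-np.outer(d,d)/(d@d))@(x-p)) for p,d in rays]
W=np.array([512,384])
def yaw(s=None): # heading of the tool y axis in world
    s=s or bot.read_state(); y=R(s['tool_rot'])[:,1]; return np.degrees(np.arctan2(y[1],y[0]))
def rows(target,yawt=None,s=None):
    """shift units from present measured pose to world target TCP"""
    s=s or bot.read_state(); M=R(s['tool_rot'])
    d=M.T@(np.array(target)-s['eef_pos'])/0.025
    out=[round(float(v),3) for v in d]
    if yawt is not None:
        # turn about tool x (down): positive turn lowers world yaw
        e=(yawt-yaw(s)+90)%180-90
        out.append([round(-e/8,3), round(-(e-180*np.sign(e))/8,3)])
    return out
def save(n,fn,crop=None,k=1):
    im=bot.get_image(n)[:,:,::-1].copy()
    if crop: im=im[crop[1]:crop[3],crop[0]:crop[2]]
    if k!=1: im=cv2.resize(im,None,fx=k,fy=k,interpolation=cv2.INTER_CUBIC)
    cv2.imwrite('pics/'+fn,im)
E
python3 - <<'E'
from h import *
print(R(bot.read_state()['tool_rot']).round(3), yaw())
M={n:bot.camera_model(n) for n in ['top','scene']}
for l in ['key_c','spare_c','keyblock','drive','seat','rotor_c','shaft_end','jar','beaker']:
    for n in M:
        r=bot.pinpoint(n,l)
        print(l,n,[(round(x['score'],2),(np.array(x['location'])*W).round(1).tolist(), atz(M[n],np.array(x['location'])*W,{'key_c':.037,'spare_c':.031,'seat':.062,'rotor_c':.022,'shaft_end':.098}.get(l,0)).round(4).tolist()) for x in r[:4]])
print(bot.read_state()['time_s'])
im=bot.get_image('top')[:,:,::-1]
a=cv2.resize(im[150:280,90:270],None,fx=3,fy=3,interpolation=cv2.INTER_CUBIC)
b=cv2.resize(im[180:250,340:410],None,fx=3.6,fy=3.6,interpolation=cv2.INTER_CUBIC)
cv2.imwrite('pics/t1.png',a);cv2.imwrite('pics/t2.png',b)
im=bot.get_image('scene')[:,:,::-1]
cv2.imwrite('pics/s1.png',cv2.resize(im[120:240,220:390],None,fx=4,fy=4,interpolation=cv2.INTER_CUBIC))
cv2.imwrite('pics/s2.png',cv2.resize(im[210:290,80:150],None,fx=6,fy=6,interpolation=cv2.INTER_CUBIC))
E
```

```text
[[-0.     0.306 -0.952]
 [ 0.001 -0.952 -0.306]
 [-1.    -0.001 -0.   ]] -72.19091245583814
key_c top [(0.44, [373.4, 226.8], [0.4729, -0.312, 0.037])]
key_c scene [(0.46, [108.7, 233.9], [0.4672, -0.3112, 0.037]), (0.15, [263.8, 179.0], [0.4933, 0.0655, 0.037])]
spare_c top [(0.57, [381.1, 209.0], [0.5187, -0.3331, 0.031]), (0.33, [374.5, 226.8], [0.4728, -0.3165, 0.031])]
spare_c scene [(0.5, [109.6, 258.2], [0.5245, -0.3264, 0.031])]
keyblock top [(0.78, [369.6, 217.1], [0.4974, -0.3127, 0.0]), (0.67, [134.1, 198.4], [0.5334, 0.3106, 0.0])]
keyblock scene [(0.63, [118.3, 254.2], [0.501, -0.3098, 0.0])]
drive top [(0.92, [242.4, 197.1], [0.543, 0.024, 0.0])]
drive scene [(0.88, [263.3, 214.7], [0.5637, 0.024, 0.0])]
seat top [(0.66, [241.9, 189.3], [0.5596, 0.024, 0.062])]
seat scene [(0.56, [261.1, 196.0], [0.5555, 0.0222, 0.062])]
rotor_c top [(0.88, [133.8, 197.3], [0.5354, 0.3051, 0.022]), (0.66, [137.3, 249.7], [0.4004, 0.2911, 0.022])]
rotor_c scene [(0.9, [315.4, 133.9], [0.4044, 0.2836, 0.022]), (0.17, [262.0, 215.4], [0.5783, 0.0118, 0.022])]
shaft_end top [(0.87, [238.4, 192.9], [0.5485, 0.0313, 0.098]), (0.22, [193.7, 248.6], [0.4127, 0.1351, 0.098])]
shaft_end scene [(0.78, [262.1, 182.9], [0.5498, 0.0278, 0.098])]
jar top [(0.69, [193.7, 249.6], [0.4021, 0.1489, 0.0])]
jar scene [(0.8, [274.8, 157.9], [0.4114, 0.1478, 0.0]), (0.68, [107.4, 234.3], [0.4363, -0.3169, 0.0]), (0.19, [185.3, 177.8], [0.3598, -0.0926, 0.0])]
beaker top [(0.9, [287.7, 267.9], [0.3597, -0.099, 0.0])]
beaker scene [(0.8, [185.7, 176.1], [0.3547, -0.0893, 0.0]), (0.46, [261.2, 195.5], [0.5092, 0.0494, -0.0]), (0.23, [196.4, 315.8], [0.7147, -0.215, 0.0])]
1.05
```

View pics/t1.png

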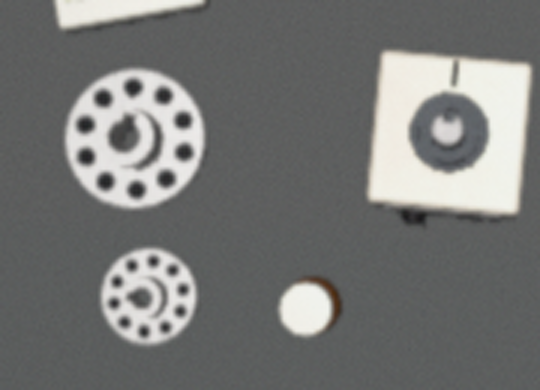

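View pics/s1.png

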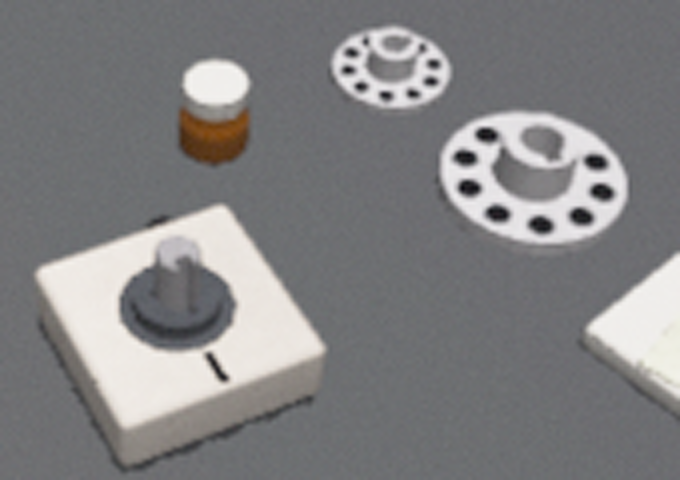

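View pics/s2.png

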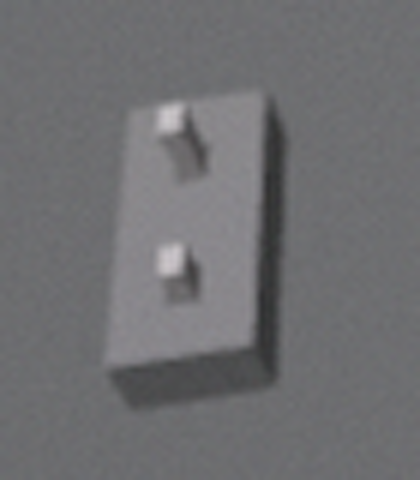

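View pics/t2.png

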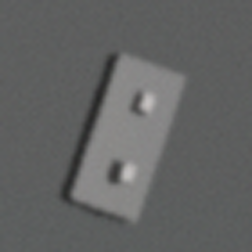

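```bash
cat >> h.py <<'E'
def rel():
    s=bot.read_state(); m=bot.camera_model('wrist'); M=R(s['tool_rot'])
    return M.T@(m['position']-s['eef_pos']), M.T@R(m['attitude']), m['K']
E
python3 - <<'E'
from h import *
m=bot.camera_model('wrist'); s=bot.read_state()
t,Rr,K=rel(); print(t, Rr.round(3))
np.savez('rel.npz',t=t,Rr=Rr,K=K)
for d in [-.02,0,.03,.06,.1,.15]:
    for h in [0]:
        print(d,proj(m,s['eef_pos']+R(s['tool_rot'])@[d,0,0]).round(0))
M={n:bot.camera_model(n) for n in ['top','scene']}
a=lambda p:np.array(p)
def T(p,q): 
    x,e=tri([ray(M['top'],p),ray(M['scene'],q)]); return x.round(4),np.round(e,4)
print('key',T((373.4,226.8),(108.7,233.9)))
print('spare',T((381,209),(109.6,258.2)))
print('shaft',T((238.4,192.9),(262.1,182.9)))
print('seat',T((241.9,189.3),(261.1,196)))
print('drive',T((242.4,197.1),(263.3,214.7)))
E
```

```text
[-0.14314561  0.00053787 -0.08481867] [[ 0.     0.328 -0.945]
 [ 1.    -0.001 -0.   ]
 [-0.001 -0.945 -0.328]]
-0.02 [[254. 276.]]
0 [[254. 255.]]
0.03 [[254. 231.]]
0.06 [[255. 213.]]
0.1 [[255. 196.]]
0.15 [[255. 180.]]
key (array([ 0.4729, -0.3104,  0.0437]), array([0.0004, 0.0004]))
spare (array([ 0.5197, -0.3304,  0.027 ]), array([0.0037, 0.0037]))
shaft (array([0.548 , 0.0302, 0.0951]), array([0.0012, 0.0012]))
seat (array([0.5586, 0.0224, 0.0653]), array([0.0017, 0.0017]))
drive (array([ 0.5463,  0.0288, -0.0235]), array([0.0047, 0.0047]))
```

```bash
python3 - <<'E'
from h import *
print(rows([.473,-.311,.16],68))
E
```

```text
[2.852, -7.368, -14.207, [np.float64(4.977), np.float64(-17.523)]]
```

```bash
python3 -m handwheel '[[0.3,-0.8,-1.6,0.5,85],[0.6,-1.7,-3.2,1,85],[1,-2.6,-5,1.6,85],[1.4,-3.5,-6.8,2.3,85],[1.7,-4.4,-8.5,3,70],[2,-5.3,-10.3,3.7,60],[2.4,-6.3,-12.1,4.4,50],[2.7,-7.1,-13.6,4.8,50],[2.85,-7.37,-14.2,5,50],[2.85,-7.37,-14.2,5,50]]' 30; python3 - <<'E'
from h import *
s=bot.read_state();print(s['eef_pos'],yaw(),s['joints'].round(1))
save('wrist','w1.png')
E
```

```text
time_s: 2.4
eef_pos: [0.4737, -0.3095, 0.1597]
tool_rot: [-54.2, 90.0, 103.8]
wrist_force: [-0.3, -0.8, 0.2]
width: 0.05
[ 0.47370258 -0.30950124  0.15973706] -111.99501160687879 [ 35.2  17.5  -6.4  93.8   2.   68.8 -83.7]
```

View pics/w1.png

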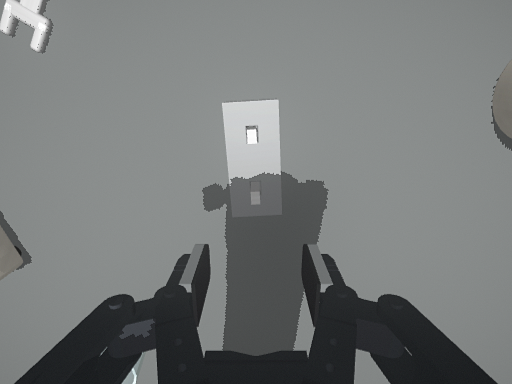

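```bash
python3 - <<'E'
from h import *
save('wrist','w2.png',(210,85,300,235),4)
m=bot.camera_model('wrist')
for uv in [(222,102),(279,99),(232,216),(281,214)]: print(atz(m,uv,.03).round(4))
E
```

```text
[ 0.555  -0.3143  0.03  ]
[ 0.5383 -0.3619  0.03  ]
[ 0.4513 -0.2786  0.03  ]
[ 0.4348 -0.3251  0.03  ]
```

View pics/w2.png

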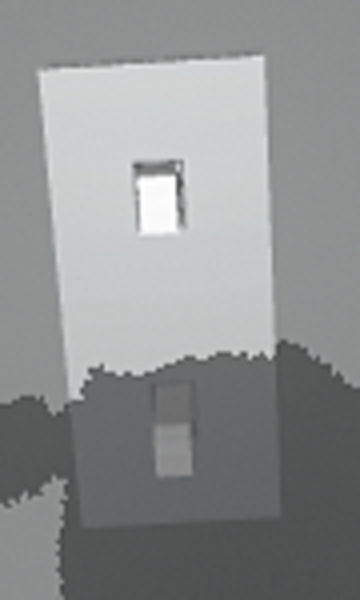

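```bash
python3 - <<'E'
from h import *
m=bot.camera_model('wrist')
print(atz(m,(253.2,197.5),.058).round(4), atz(m,(249.6,136),.046).round(4))
for q in [(153,423),(192,423),(155,477),(194,475)]: print(atz(m,(210+q[0]/4-.5,85+q[1]/4-.5),.058).round(4))
print(rows([.4705,-.311,.09],70.7))
E
```

```text
[ 0.4707 -0.3098  0.058 ] [ 0.5202 -0.3266  0.046 ]
[ 0.4788 -0.3079  0.058 ]
[ 0.4755 -0.3159  0.058 ]
[ 0.4669 -0.3035  0.058 ]
[ 0.4641 -0.3117  0.058 ]
[2.808, -0.014, 0.075, [np.float64(-0.363), np.float64(22.137)]]
```

```bash
python3 -m handwheel '[[1,-0.045,0.07,-0.36,40],[2,-0.045,0.07,-0.36,40],[3,-0.045,0.07,-0.36,40],[4,-0.045,0.07,-0.36,40],[4.67,-0.045,0.07,-0.36,40],[4.67,-0.045,0.07,-0.36,40],[4.67,-0.045,0.07,-0.36,0],[4.67,-0.045,0.07,-0.36,0],[4.67,-0.045,0.07,-0.36,0],[4.67,-0.045,0.07,-0.36,0]]' 40; python3 - <<'E'
from h import *
s=bot.read_state();print(s['eef_pos'],yaw(),s['wrist_force'],s['ft_torque'])
save('wrist','w3.png')
E
```

```text
time_s: 3.75
eef_pos: [0.4725, -0.3096, 0.0444]
tool_rot: [172.9, 89.9, -26.4]
wrist_force: [-0.0, 1.0, 6.1]
width: 0.0068
[ 0.47245176 -0.30959537  0.04444796] -109.29821003438292 [-0.04708337  1.03369408  6.1280905 ] [0.23144835 0.0588088  0.0539949 ]
```

View pics/w3.png

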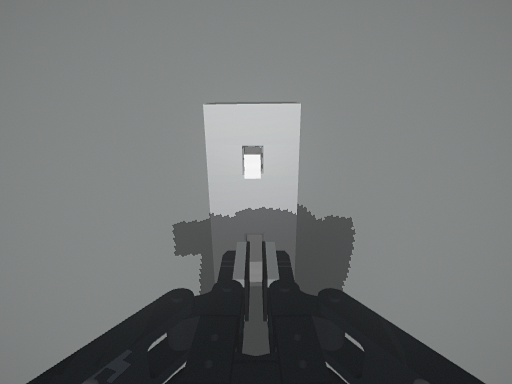

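```bash
python3 -m handwheel '[[-0.2,0,0,0,0],[-0.5,0,0,0,0],[-0.9,0,0,0,0],[-1.3,0,0,0,0],[-2,0,0,0,0],[-3,0,0,0,0],[-4,0,0,0,0],[-5,0,0,0,0],[-5,0,0,0,0],[-5,0,0,0,0]]' 40; python3 - <<'E'
from h import *
s=bot.read_state();print(s['eef_pos'],yaw(),s['wrist_force'],s['ft_torque'])
save('wrist','w4.png',(150,150,350,384),3)
print(proj(bot.camera_model('wrist'),s['eef_pos']))
E
```

```text
time_s: 5.05
eef_pos: [0.4713, -0.3092, 0.1682]
tool_rot: [-13.7, 90.0, 147.0]
wrist_force: [-0.1, 0.1, -0.4]
width: 0.0065
[ 0.47133504 -0.30918331  0.16815098] -109.31117536793299 [-0.08437401  0.07804761 -0.42120967] [-0.01320716 -0.02267772  0.03647592]
[[254.74657527 255.76511904]]
```

View pics/w4.png

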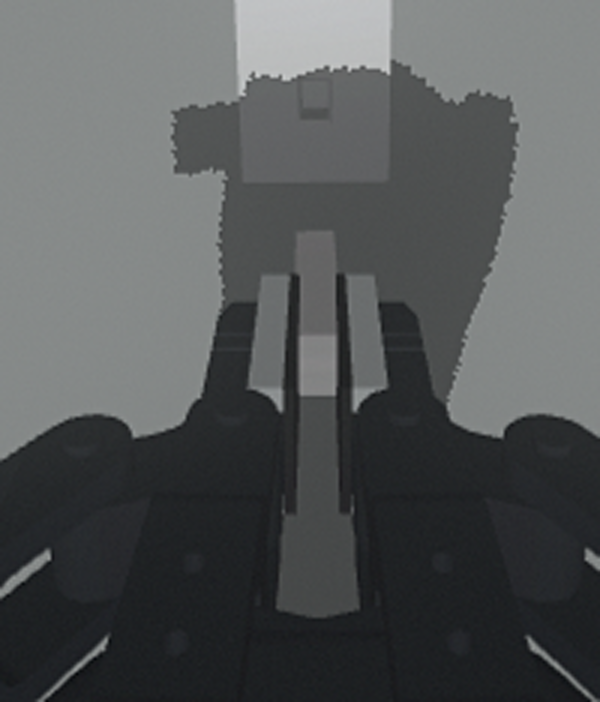

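```bash
python3 - <<'E'
from h import *
from scipy.optimize import least_squares
d=np.load('rel.npz'); t,Rr,K=d['t'],d['Rr'],d['K']
def pj(P):
    c=(np.array(P)-t)@Rr; q=c*[1,-1,-1]; u=q@K.T; return u[:2]/u[2]
obs=[226.8,261.3,281.3]
def f(p):
    h,z,th=p # top at tool x=-h ; centre z at top; th tilt
    P=lambda x,zz:(x-h, 0, z+zz+th*x)
    return [pj(P(42e-3,-.0052))[1]-obs[0],pj(P(0,-.006))[1]-obs[1],pj(P(0,.006))[1]-obs[2]]
r=least_squares(f,[.014,0,0]);print(r.x,r.fun)
print('col', pj((-.014,0,0)),pj((.028,0,0)))
E
```

```text
[ 0.0124724   0.00215315 -0.00719692] [7.10542736e-13 7.38964445e-13 8.52651283e-13]
col [254.20187911 269.50862363] [254.4670446  232.55346777]
```

```bash
python3 - <<'E'
from h import *
print(rows([.505,.037,.155],85))
E
```

```text
[0.513, -13.511, 3.297, [np.float64(-1.789), np.float64(20.711)]]
```

```bash
python3 -m handwheel '[[0,-0.8,0.2,0,0],[0,-2.2,0.5,-0.2,0],[0.1,-4,1,-0.6,0],[0.1,-6,1.5,-1,0],[0.2,-8,2,-1.4,0],[0.3,-10,2.5,-1.7,0],[0.4,-12,3,-1.8,0],[0.5,-13.2,3.2,-1.8,0],[0.5,-13.5,3.3,-1.8,0],[0.5,-13.5,3.3,-1.8,0]]' 40; python3 - <<'E'
from h import *
s=bot.read_state();print(s['eef_pos'],yaw(),s['joints'].round(1))
save('wrist','w5.png')
m=bot.camera_model('wrist')
for l in ['shaft_end','seat','drive']:
    for x in bot.pinpoint('wrist',l)[:2]:
        uv=np.array(x['location'])*W; print(l,x['score'],uv.round(1),atz(m,uv,{'seat':.062,'shaft_end':.098,'drive':0}[l]).round(4))
E
```

```text
time_s: 6.35
eef_pos: [0.5047, 0.0369, 0.1555]
tool_rot: [16.8, 90.0, -168.0]
wrist_force: [-0.1, 0.0, -0.4]
width: 0.0065
[0.50474644 0.03694556 0.15550199] -94.83582990589878 [  11.9   11.9  -22.3  102.3    4.9   66.8 -106.8]
shaft_end 0.79 [258.2 154.8] [0.5494 0.0295 0.098 ]
seat 0.67 [255.4 141.5] [0.553  0.0312 0.062 ]
drive 0.87 [253.1 134.1] [0.551  0.0336 0.    ]
```

View pics/w5.png

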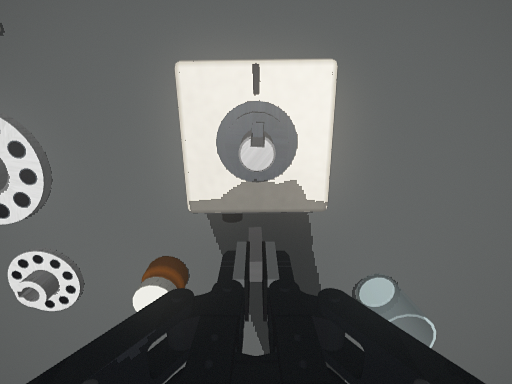

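```bash
python3 - <<'E'
from h import *
im=bot.get_image('wrist')[:,:,::-1]
cv2.imwrite('pics/w6.png',cv2.resize(im[92:192,207:307],None,fx=6,fy=6,interpolation=cv2.INTER_LANCZOS4))
cv2.imwrite('w6raw.png',im)
m=bot.camera_model('wrist')
# drive top corners
for uv in [(177,61),(336,61),(188,212),(328,210)]: print(atz(m,uv,.05).round(4))
for uv in [(255,65),(256.5,95)]: print(atz(m,uv,.05).round(4))
np.savez('m6.npz',**m)
E
```

```text
[0.6185 0.0856 0.05  ]
[ 0.6079 -0.0368  0.05  ]
[0.4931 0.0974 0.05  ]
[ 0.484  -0.0299  0.05  ]
[0.6105 0.0258 0.05  ]
[0.5884 0.0265 0.05  ]
```

View pics/w6.png

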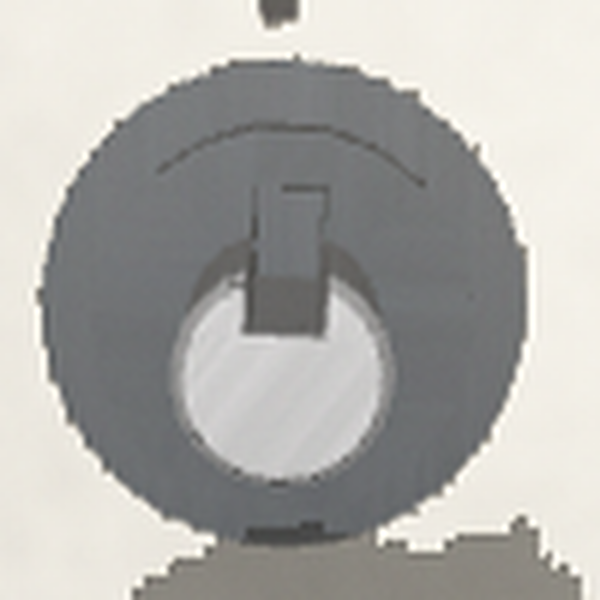

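```bash
python3 - <<'E'
from h import *
from scipy.optimize import least_squares
m=dict(np.load('m6.npz'))
c=lambda x,y:np.array([207+(x+.5)/6-.5,92+(y+.5)/6-.5])
s=R
def pts(p):
    x,y,a=p; u=np.array([np.cos(a),np.sin(a)]);v=np.array([-u[1],u[0]])
    P=lambda r,t,z:[*(np.array([x,y])+r*u+t*v),z]
    return [P(.0052,.0047,.098),P(.0052,-.0047,.098),P(.0187,.0047,.062),P(.0187,-.0047,.062)]
obs=np.array([c(243,333),c(327,335),c(255,185),c(329,187)])
def circ(p,r,z):
    t=np.linspace(0,2*np.pi,200); return proj(m,np.c_[p[0]+r*np.cos(t),p[1]+r*np.sin(t),0*t+z])
def f(p):
    e=(proj(m,pts(p))-obs).ravel()
    C=circ(p,.0115,.098);D=circ(p,.026,.062)
    e2=[C[:,0].min()-c(183,0)[0],C[:,0].max()-c(381,0)[0],C[:,1].max()-c(0,479)[1],D[:,0].min()-c(41,0)[0],D[:,0].max()-c(526,0)[0],D[:,1].min()-c(0,58)[1]]
    return np.r_[e,e2]
r=least_squares(f,[.5485,.03,-.07]);p=r.x
print(p[:2].round(5),np.degrees(p[2]),r.fun.round(2), r.cost)
im=cv2.imread('w6raw.png');big=cv2.resize(im[92:192,207:307],None,fx=6,fy=6,interpolation=cv2.INTER_LANCZOS4)
g=lambda q:tuple(((np.array(q)-[207,92]+.5)*6-.5).round().astype(int).tolist())
for q in proj(m,pts(p)): cv2.circle(big,g(q),4,(0,0,255),1)
for rr,z in [(.0115,.098),(.013,.096),(.026,.062),(.013,.062)]:
    for q in circ(p,rr,z): cv2.circle(big,g(q),1,(0,200,0),-1)
cv2.imwrite('pics/fit.png',big)
E
```

```text
[0.55123 0.03189] -8.55642481675786 [ 0.09 -2.03 -0.16 -1.5   0.21 -2.28 -0.13 -1.84 -0.21  0.22 -2.11  8.04
 -8.04  9.54] 119.89058185227978
```

View pics/fit.png

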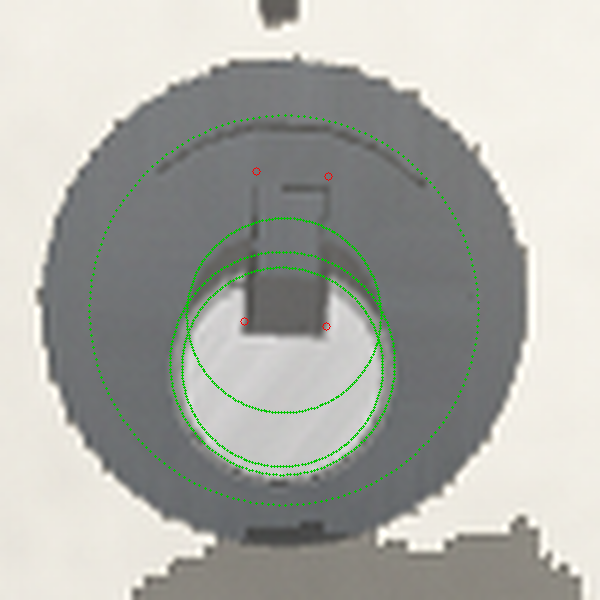

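```bash
python3 - <<'E'
from h import *
from scipy.optimize import least_squares
m=dict(np.load('m6.npz'))
c=lambda x,y:np.array([207+(x+.5)/6-.5,92+(y+.5)/6-.5])
def pts(p):
    x,y,a=p; u=np.array([np.cos(a),np.sin(a)]);v=np.array([-u[1],u[0]])
    P=lambda r,t,z:[*(np.array([x,y])+r*u+t*v),z]
    return [P(.0052,.0047,.098),P(.0052,-.0047,.098),P(.0187,.0047,.062),P(.0187,-.0047,.062)]
obs=np.array([c(243,333),c(327,335),c(255,185),c(329,187)])
def circ(p,r,z):
    t=np.linspace(0,2*np.pi,200); return proj(m,np.c_[p[0]+r*np.cos(t),p[1]+r*np.sin(t),0*t+z])
def f(p):
    e=(proj(m,pts(p))-obs).ravel()
    C=circ(p,.0115,.098);D=circ(p,.026,.062)
    e2=[C[:,0].min()-c(183,0)[0],C[:,0].max()-c(381,0)[0],C[:,1].max()-c(0,479)[1],D[:,1].min()-c(0,125)[1]]
    return np.r_[e,e2]
r=least_squares(f,[.5485,.03,-.07]);p=r.x
print(p[:2].round(5),np.degrees(p[2]),r.fun.round(2), r.cost)
im=cv2.imread('w6raw.png');big=cv2.resize(im[92:192,207:307],None,fx=6,fy=6,interpolation=cv2.INTER_LANCZOS4)
g=lambda q:tuple(((np.array(q)-[207,92]+.5)*6-.5).round().astype(int).tolist())
for q in proj(m,pts(p)): cv2.circle(big,g(q),4,(0,0,255),1)
for rr,z in [(.0115,.098),(.013,.096),(.026,.062),(.013,.062)]:
    for q in circ(p,rr,z): cv2.circle(big,g(q),1,(0,200,0),-1)
cv2.imwrite('pics/fit2.png',big)
a=p[2];t=p[:2]+.012*np.array([np.cos(a),np.sin(a)]);print('key target',t)
np.savez('fit.npz',p=p)
print(rows([*t,.15],np.degrees(a)+90))
E
```

```text
[0.54985 0.03195] -8.054517758116546 [ 0.12  0.04 -0.15  0.45  0.09 -0.43 -0.27 -0.1  -0.09  0.27 -0.21  0.21] 0.34475502954275034
key target [0.56173402 0.03026431]
[0.233, -0.004, -2.265, [np.float64(0.377), np.float64(-22.123)]]
```

View pics/fit2.png

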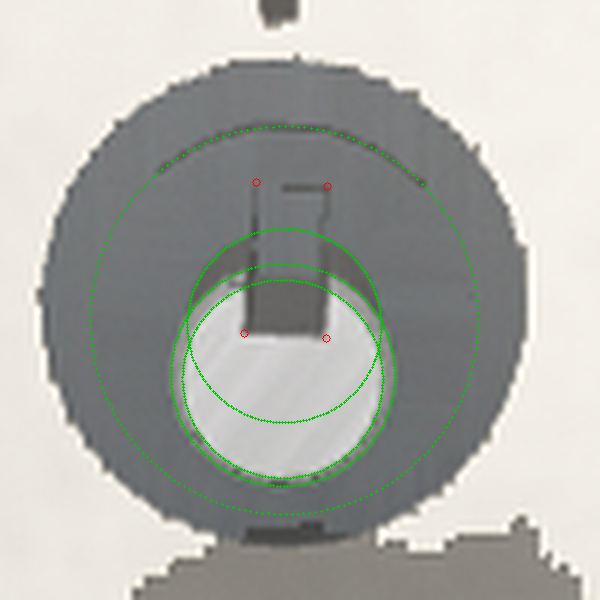

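```bash
python3 -m handwheel '[[0,0,-0.5,0.1,0],[0,0,-1.2,0.2,0],[0,0,-1.8,0.38,0],[0,0,-2.2,0.38,0],[0,0,-2.34,0.38,0],[0.3,0,-2.34,0.38,0],[0.5,0,-2.34,0.38,0],[0.7,0,-2.34,0.38,0],[0.7,0,-2.34,0.38,0],[0.7,0,-2.34,0.38,0]]' 40; python3 - <<'E'
from h import *
s=bot.read_state();print(s['eef_pos'],yaw())
save('wrist','w7.png',(180,130,330,280),5)
save('scene','s7.png',(225,130,305,210),7)
E
```

```text
time_s: 7.85
eef_pos: [0.5637, 0.0315, 0.1385]
tool_rot: [-158.2, 90.0, 13.9]
wrist_force: [-0.5, -0.3, -1.0]
width: 0.0064
[0.56365907 0.03151183 0.13850275] -97.94564322443203
```

View pics/w7.png

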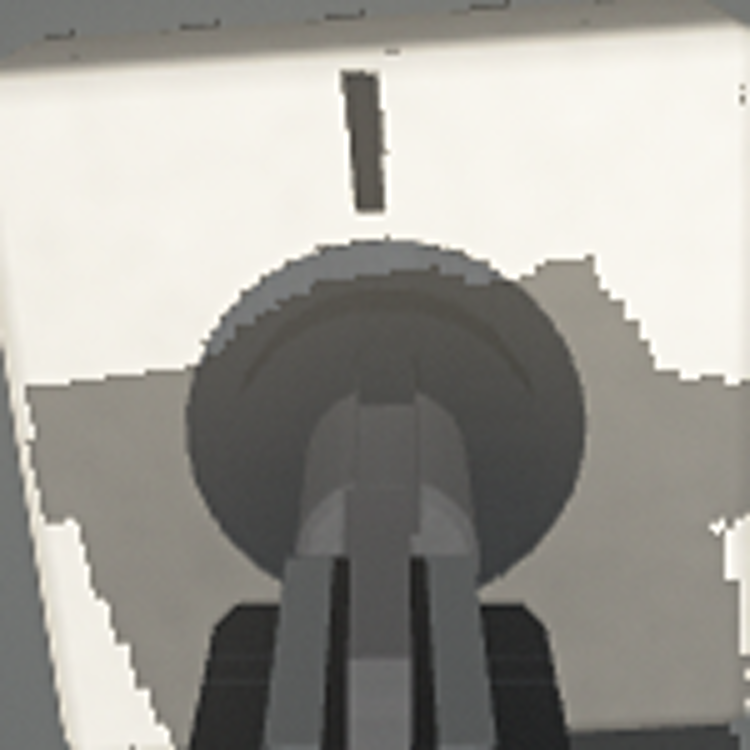

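View pics/s7.png

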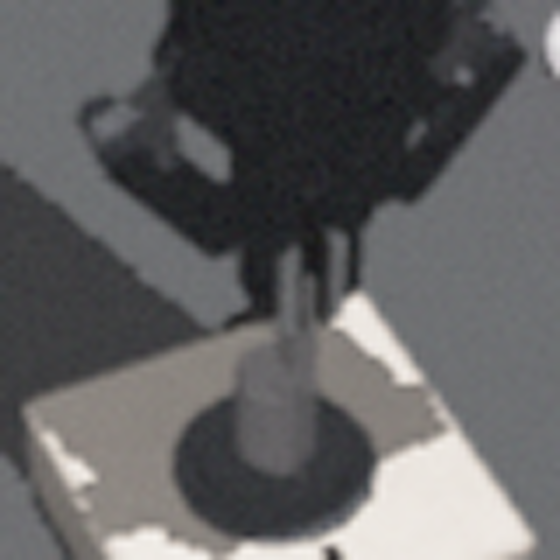

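```bash
cat >> h.py <<'E'
def overlay(fn,p,crop,k,keytool=None,rot=None):
    s=bot.read_state(); im=bot.get_image('wrist')[:,:,::-1]; m=bot.camera_model('wrist')
    big=cv2.resize(im[crop[1]:crop[3],crop[0]:crop[2]],None,fx=k,fy=k,interpolation=cv2.INTER_LANCZOS4)
    g=lambda q:tuple(((np.array(q)-crop[:2]+.5)*k-.5).round().astype(int).tolist())
    x,y,a=p;u=np.array([np.cos(a),np.sin(a)]);v=np.array([-u[1],u[0]])
    P=lambda r,t,z:[*(np.array([x,y])+r*u+t*v),z]
    def line(pts,c):
        q=[g(w) for w in proj(m,np.array(pts))]
        for i in range(len(q)-1): cv2.line(big,q[i],q[i+1],c,1)
    for sgn in (1,-1):
        line([P(.0052,sgn*.0047,.098),P(.0115,sgn*.0047,.098)],(0,0,255))
        line([P(.0125,sgn*.0047,.096),P(.0125,sgn*.0047,.062),P(.0187,sgn*.0047,.062)],(0,0,255))
    for r,z in [(.0115,.098),(.013,.096),(.026,.062)]:
        line([P(r*np.cos(t),r*np.sin(t),z) for t in np.linspace(0,6.2832,90)],(0,200,0))
    if keytool is not None:
        M=R(s['tool_rot']); h,zc,yc=keytool
        for xx,dx,dy in [(.042,.0052,.0036),(.040,.006,.004),(0,.006,.004)]:
            line([s['eef_pos']+M@[xx-h,yc+j*dy,zc+i*dx] for i,j in [(1,1),(1,-1),(-1,-1),(-1,1),(1,1)]],(255,0,0))
    cv2.imwrite('pics/'+fn,big)
E
python3 - <<'E'
from h import *
p=np.load('fit.npz')['p']
overlay('ov1.png',p,(190,190,310,290),6,(.0125,.0019,.0002))
E
```

```text
(no output)
```

View pics/ov1.png

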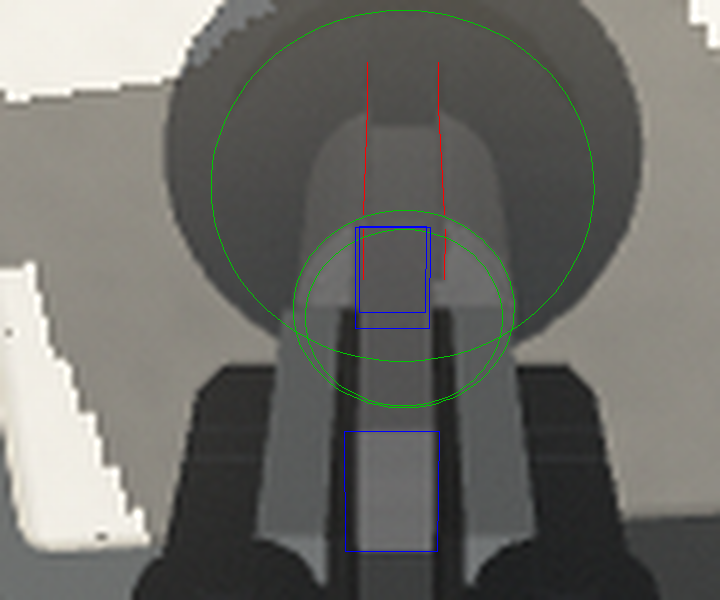

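```bash
python3 -m handwheel '[[0,0.046,0,0,0],[0,0.046,0,0,0],[0,0.046,0,0,0],[0.15,0.046,0,0,0],[0.3,0.046,0,0,0],[0.4,0.046,0,0,0],[0.5,0.046,0,0,0],[0.6,0.046,0,0,0],[0.6,0.046,0,0,0],[0.6,0.046,0,0,0]]' 40; python3 - <<'E'
from h import *
s=bot.read_state();print(s['eef_pos'],yaw(),s['wrist_force'],s['ft_torque'])
p=np.load('fit.npz')['p']
overlay('ov2.png',p,(190,190,310,290),6,(.0125,.0019,.0002))
E
```

```text
time_s: 9.25
eef_pos: [0.5636, 0.0303, 0.1234]
tool_rot: [-153.4, 90.0, 18.6]
wrist_force: [0.1, -0.2, -0.7]
width: 0.0064
[0.56355862 0.03032988 0.12344118] -97.95247597251209 [ 0.08319411 -0.24929214 -0.69958308] [ 0.03951458 -0.00393095  0.01299463]
```

View pics/ov2.png

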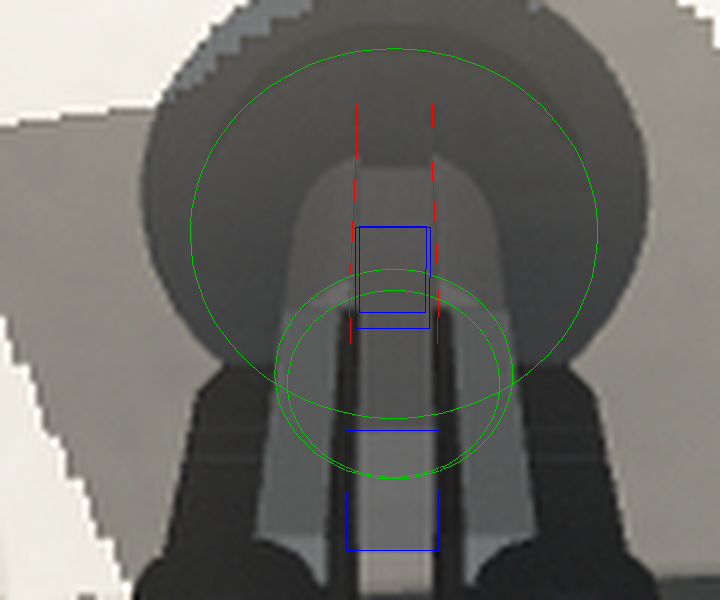

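```bash
python3 -m handwheel '[[0.1,0,0,0,0],[0.2,0,0,0,0],[0.3,0,0,0,0],[0.4,0,0,0,0],[0.5,0,0,0,0],[0.6,0,0,0,0],[0.7,0,0,0,0],[0.8,0,0,0,0],[0.88,0,0,0,0],[0.88,0,0,0,0]]' 40; python3 - <<'E'
from h import *
s=bot.read_state();print(s['eef_pos'],yaw(),s['wrist_force'],s['ft_torque'])
E
```

```text
time_s: 10.55
eef_pos: [0.5634, 0.0303, 0.1012]
tool_rot: [-5.5, 90.0, 166.5]
wrist_force: [-0.7, -0.3, -0.2]
width: 0.0066
[0.56338107 0.03032952 0.1011533 ] -97.94843237284769 [-0.67897529 -0.27885876 -0.19783536] [ 0.00779532 -0.06184137  0.0590061 ]
```

Free so far, with no vertical force; release.

```bash
python3 -m handwheel '[[0,0,0,0,12],[0,0,0,0,16],[0,0,0,0,20],[0,0,0,0,24],[0,0,0,0,30],[-0.3,0,0,0,30],[-0.8,0,0,0,30],[-1.4,0,0.5,0,30],[-2,0,1.2,0,30],[-2,0,1.8,0,30]]' 40; python3 - <<'E'
from h import *
s=bot.read_state();print(s['eef_pos'],yaw(),s['wrist_force'],s['ft_torque'])
p=np.load('fit.npz')['p']
overlay('ov3.png',p,(190,90,310,210),5)
save('wrist','w8.png',(190,90,310,210),5)
save('scene','s8.png',(225,150,305,230),6)
E
```

```text
time_s: 11.8
eef_pos: [0.5194, 0.0369, 0.1533]
tool_rot: [-168.7, 89.8, 3.4]
wrist_force: [0.0, 0.1, -0.1]
width: 0.0303
[0.51940894 0.03690853 0.15326367] -97.9451902117892 [ 0.01032281  0.13878467 -0.09669936] [-0.0073642   0.00493266  0.0205728 ]
```

View pics/w8.png

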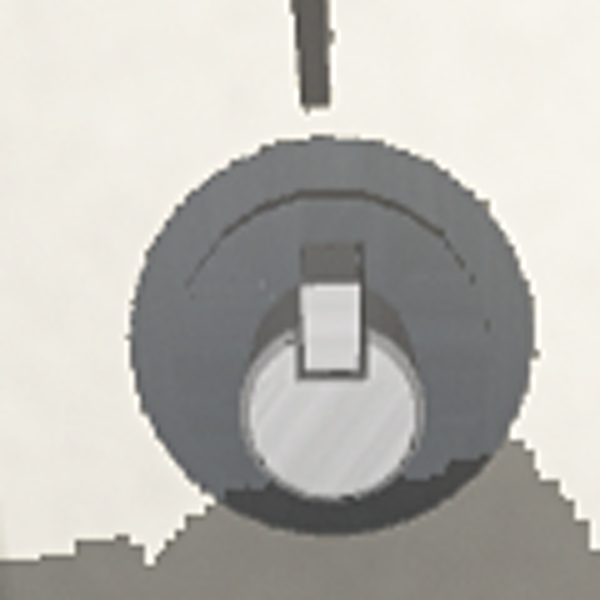

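View pics/s8.png

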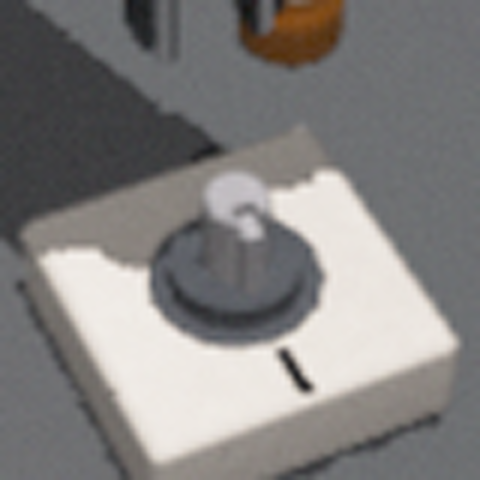

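```bash
python3 - <<'E'
from h import *
from scipy.optimize import least_squares
m=bot.camera_model('wrist')
c=lambda x,y:np.array([190+(x+.5)/5-.5,90+(y+.5)/5-.5])
obs=np.array([c(302,283),c(362,283),c(303,371),c(362,373)])
def circ(p,r,z):
    t=np.linspace(0,2*np.pi,200); return proj(m,np.c_[p[0]+r*np.cos(t),p[1]+r*np.sin(t),0*t+z])
def f(q):
    x,y,a,z,r0=q;u=np.array([np.cos(a),np.sin(a)]);v=np.array([-u[1],u[0]])
    P=[[*(np.array([x,y])+r*u+t*v),z] for r,t in [(r0+.006,.004),(r0+.006,-.004),(r0-.006,.004),(r0-.006,-.004)]]
    C=circ(q,.013,.0965);D=circ(q,.026,.062)
    return np.r_[(proj(m,P)-obs).ravel(),C[:,0].min()-c(242,0)[0],C[:,0].max()-c(424,0)[0],C[:,1].max()-c(0,500)[1],D[:,1].min()-c(0,190)[1]]
r=least_squares(f,[.55,.032,-.14,.092,.012],x_scale=[.01,.01,.1,.01,.01]);print(r.x.round(4),np.degrees(r.x[2]),r.fun.round(2))
E
```

```text
[ 0.5516  0.0309 -0.1329  0.0996  0.0121] -7.612608824806342 [ 0.01  0.05  0.09 -0.   -0.01  0.2   0.04 -0.25 -0.65  0.51 -0.13  0.16]
```

```bash
python3 - <<'E'
from h import *
m=bot.camera_model('scene'); p=np.load('fit.npz')['p']
im=bot.get_image('scene')[:,:,::-1]
crop=(248,170,288,210);k=15
outs=[]
for z in (.092,.104):
    big=cv2.resize(im[crop[1]:crop[3],crop[0]:crop[2]],None,fx=k,fy=k,interpolation=cv2.INTER_CUBIC)
    g=lambda q:tuple(((np.array(q)-crop[:2]+.5)*k-.5).round().astype(int).tolist())
    x,y,a=p;u=np.array([np.cos(a),np.sin(a)]);v=np.array([-u[1],u[0]])
    def line(pts,c):
        q=[g(w) for w in proj(m,np.array(pts))]
        for i in range(len(q)-1): cv2.line(big,q[i],q[i+1],c,1)
    P=lambda r,t,z:[*(np.array([x,y])+r*u+t*v),z]
    for r,zz in [(.0115,.098),(.026,.062)]: line([P(r*np.cos(t),r*np.sin(t),zz) for t in np.linspace(0,6.2832,60)],(0,200,0))
    line([P(.006,.004,z),P(.018,.004,z),P(.018,-.004,z),P(.006,-.004,z),P(.006,.004,z)],(0,0,255))
    outs.append(cv2.resize(big,(390,390)))
cv2.imwrite('pics/s9.png',np.hstack(outs))
E
```

```text
(no output)
```

View pics/s9.png

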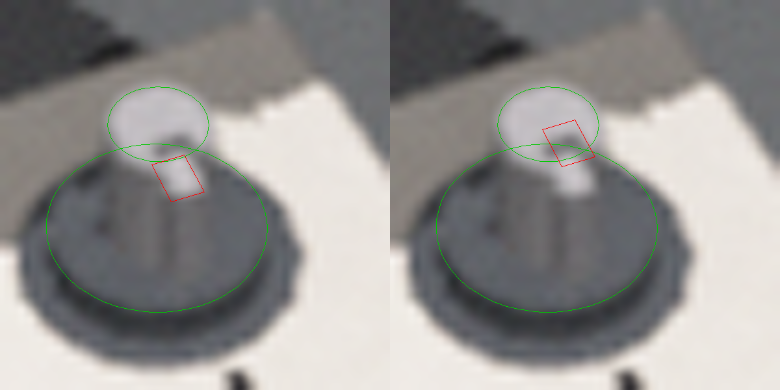

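```bash
python3 - <<'E'
from h import *
print(rows([.50,.309,.16],82))
E
python3 -m handwheel '[[-0.2,-0.8,0,0,40],[-0.3,-2,0,0,50],[-0.3,-3.5,0,0,60],[-0.3,-5.5,-0.2,0,70],[-0.3,-7.5,-0.4,0,75],[-0.3,-9,-0.6,0,75],[-0.3,-10,-0.7,0,75],[-0.3,-10.5,-0.8,0,75],[-0.3,-10.6,-0.8,0,75],[-0.3,-10.6,-0.8,0,75]]' 40; python3 - <<'E'
from h import *
s=bot.read_state();print(s['eef_pos'],yaw(),s['joints'].round(1))
save('wrist','w10.png')
E
```

```text
[-0.357, -10.697, 2.254, [np.float64(0.006), np.float64(-22.494)]]
time_s: 13.25
eef_pos: [0.5757, 0.2951, 0.1586]
tool_rot: [88.1, 90.0, -99.9]
wrist_force: [-0.4, -0.6, 0.5]
width: 0.0751
[0.57569778 0.29506629 0.15863811] -98.02211947780972 [ -11.9   29.4  -26.3   79.7   13.1   74.  -136.9]
```

View pics/w10.png

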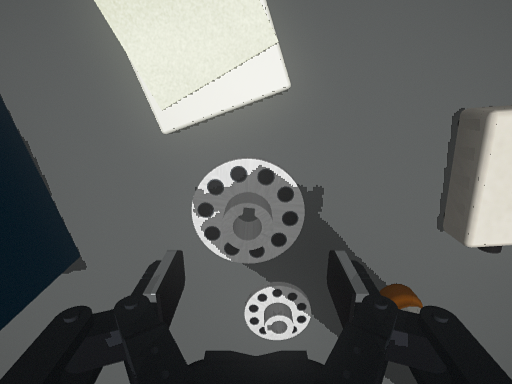

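```bash
python3 - <<'E'
from h import *
im=bot.get_image('wrist')[:,:,::-1]; m=bot.camera_model('wrist'); np.savez('m11.npz',**m)
cv2.imwrite('w11raw.png',im)
cv2.imwrite('pics/w11.png',cv2.resize(im[150:270,188:308],None,fx=5,fy=5,interpolation=cv2.INTER_LANCZOS4))
E
```

```text
(no output)
```

View pics/w11.png

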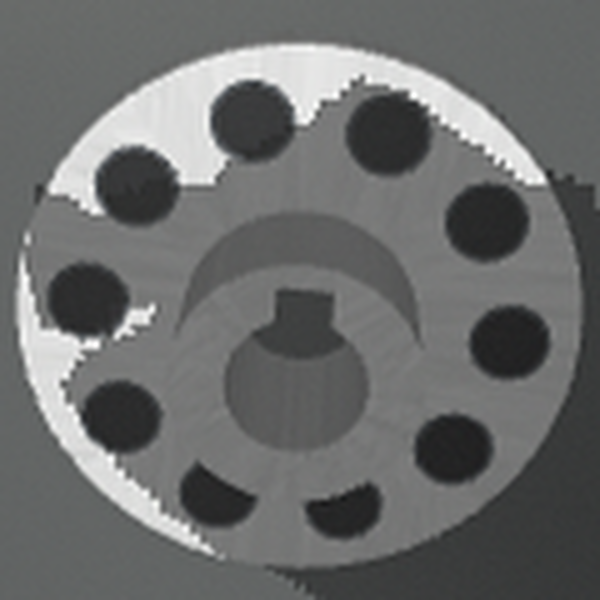

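```bash
python3 - <<'E'
from h import *
from scipy.optimize import least_squares
m=dict(np.load('m11.npz'))
c=lambda x,y:np.array([188+(x+.5)/5-.5,150+(y+.5)/5-.5])
def circ(p,r,z):
    t=np.linspace(0,2*np.pi,400); return proj(m,np.c_[p[0]+r*np.cos(t),p[1]+r*np.sin(t),0*t+z])
def key(q):
    x,y,a=q;u=np.array([np.cos(a),np.sin(a)]);v=np.array([-u[1],u[0]])
    return [[*(np.array([x,y])+r*u+t*v),.044] for r,t in [(.01925,.0055),(.01925,-.0055)]]
key2=lambda q:[[*(np.array(q[:2])+r*np.array([np.cos(q[2]),np.sin(q[2])])+t*np.array([-np.sin(q[2]),np.cos(q[2])])),.044] for r,t in [(.02,.0055),(.02,-.0055),(.0129,.0055),(.0129,-.0055)]]
obs=np.array([c(277,287),c(336,292)])
def f(q):
    B=circ(q,.014,.044);F=circ(q,.06,.012);T=circ(q,.025,.044)
    return np.r_[(proj(m,key2(q)[:2])-obs).ravel(),B[:,0].min()-c(223,0)[0],B[:,0].max()-c(370,0)[0],B[:,1].max()-c(0,451)[1],F[:,0].min()-c(17,0)[0],F[:,0].max()-c(583,0)[0],F[:,1].min()-c(0,43)[1],T[:,1].min()-c(0,264)[1]]
r=least_squares(f,[.535,.306,0]);q=r.x
print(q.round(4),np.degrees(q[2]),r.fun.round(2))
np.savez('rot.npz',q=q)
im=cv2.imread('w11raw.png');big=cv2.resize(im[150:270,188:308],None,fx=5,fy=5,interpolation=cv2.INTER_LANCZOS4)
g=lambda w:tuple(((np.array(w)-[188,150]+.5)*5-.5).round().astype(int).tolist())
for w in proj(m,key2(q)): cv2.circle(big,g(w),4,(0,0,255),1)
for rr,z in [(.014,.044),(.025,.044),(.06,.012),(.025,.012)]:
    for w in circ(q,rr,z): cv2.circle(big,g(w),1,(0,200,0),-1)
cv2.imwrite('pics/fit3.png',big)
print(rows([q[0],q[1],.03],82))
E
```

```text
[ 0.5406  0.3075 -0.2435] -13.950899222788895 [ 0.07 -0.1  -0.1   0.03  0.14 -0.19 -0.09  0.24 -0.15  0.14 -0.02]
[5.158, -0.307, 1.464, [np.float64(-0.005), np.float64(22.495)]]
```

View pics/fit3.png

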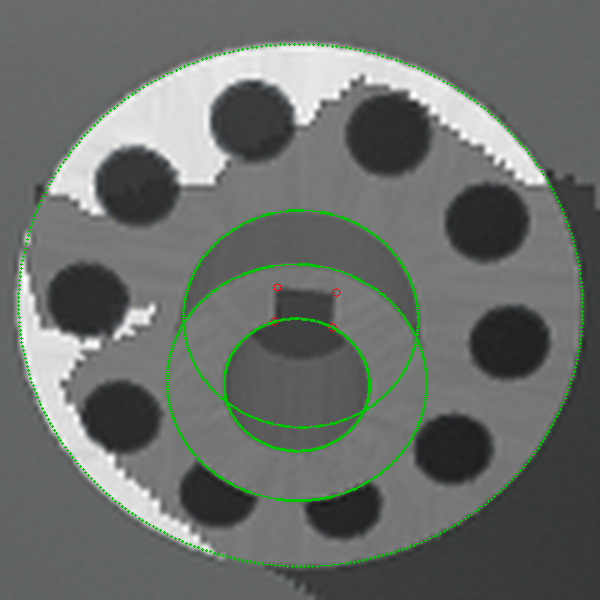

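```bash
python3 -m handwheel '[[0,-0.15,0.6,0,75],[0,-0.3,1.2,0,75],[0.4,-0.3,1.46,0,75],[1.4,-0.3,1.46,0,75],[2.4,-0.3,1.46,0,75],[3.4,-0.3,1.46,0,75],[4,-0.3,1.46,0,75],[4.2,-0.3,1.46,0,75],[4.2,-0.3,1.46,0,75],[4.2,-0.3,1.46,0,75]]' 40; python3 - <<'E'
from h import *
q=np.load('rot.npz')['q']
s=bot.read_state();print(s['eef_pos'],yaw(),s['wrist_force'])
print(rows([q[0],q[1],.018],82))
save('wrist','w12.png')
E
```

```text
time_s: 14.6
eef_pos: [0.5408, 0.3092, 0.0549]
tool_rot: [-139.8, 89.9, 32.3]
wrist_force: [-1.0, -0.1, -0.5]
width: 0.0752
[0.54084131 0.30915313 0.05489825] -97.95210562228205 [-0.95322362 -0.14114397 -0.48923895]
[1.476, 0.069, 0.002, [np.float64(0.006), np.float64(-22.494)]]
```

View pics/w12.png

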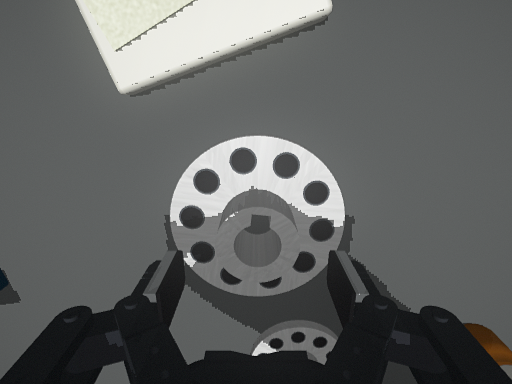

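```bash
python3 -m handwheel '[[0.4,0.06,0,0,75],[0.8,0.06,0,0,75],[1.2,0.06,0,0,75],[1.45,0.06,0,0,75],[1.45,0.06,0,0,75],[1.45,0.06,0,0,44],[1.45,0.06,0,0,44],[1.45,0.06,0,0,44],[1.45,0.06,0,0,44],[1.45,0.06,0,0,44]]' 50; python3 - <<'E'
from h import *
s=bot.read_state();print(s['eef_pos'],yaw(),s['wrist_force'],s['ft_torque'])
save('wrist','w13.png')
E
```

```text
time_s: 15.9
eef_pos: [0.5405, 0.3078, 0.0185]
tool_rot: [-134.3, 89.9, 37.8]
wrist_force: [-0.9, 0.2, 5.9]
width: 0.048
[0.54049642 0.30780172 0.01849255] -97.94328254501298 [-0.92943789  0.23390191  5.92370244] [ 0.17078938  0.1500573  -0.03657703]
```

View pics/w13.png

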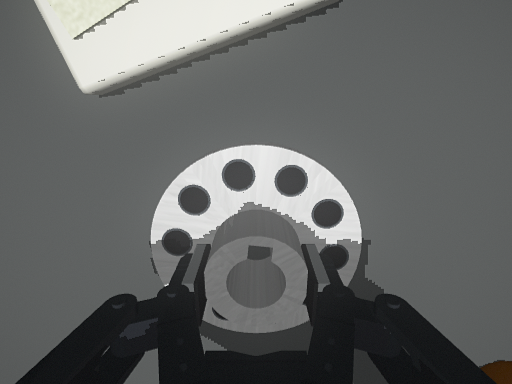

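```bash
python3 -m handwheel '[[-0.2,0,0,0,44],[-0.6,0,0,0,44],[-1.2,0,0,0,44],[-2,0,0,0,44],[-3,0,0,0,44],[-4,0,0,0,44],[-5,0,0,0,44],[-5.8,0,0,0,44],[-6,0,0,0,44],[-6,0,0,0,44]]' 60; python3 - <<'E'
from h import *
s=bot.read_state();print(s['eef_pos'],yaw(),s['wrist_force'],s['ft_torque'])
im=bot.get_image('wrist')[:,:,::-1]; m=bot.camera_model('wrist'); np.savez('m14.npz',**m,eef=s['eef_pos'],rot=s['tool_rot'])
cv2.imwrite('w14raw.png',im)
cv2.imwrite('pics/w14.png',cv2.resize(im[130:350,140:370],None,fx=2.6,fy=2.6,interpolation=cv2.INTER_LANCZOS4))
cv2.imwrite('pics/w14b.png',cv2.resize(im[225:345,195:315],None,fx=5,fy=5,interpolation=cv2.INTER_LANCZOS4))
E
```

```text
time_s: 17.2
eef_pos: [0.5401, 0.3072, 0.168]
tool_rot: [-149.6, 90.0, 22.5]
wrist_force: [-0.2, 0.4, -4.2]
width: 0.0479
[0.540066   0.30723384 0.16800034] -97.94956391937556 [-0.1681842   0.42940604 -4.18603028] [ 0.02464731  0.00933709 -0.01281812]
```

View pics/w14.png

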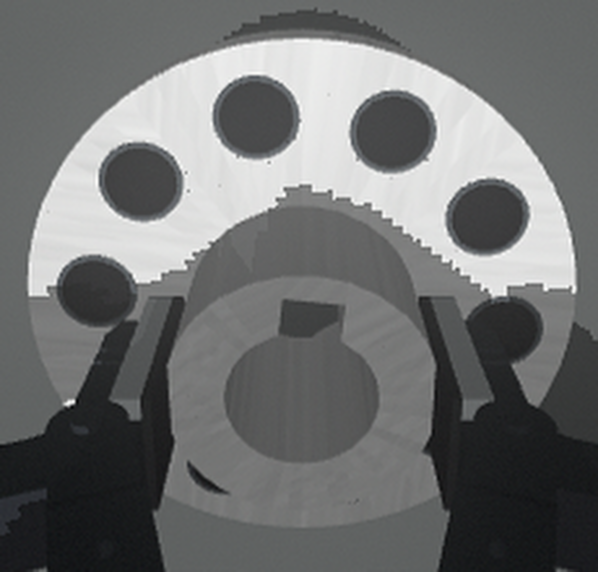

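View pics/w14b.png

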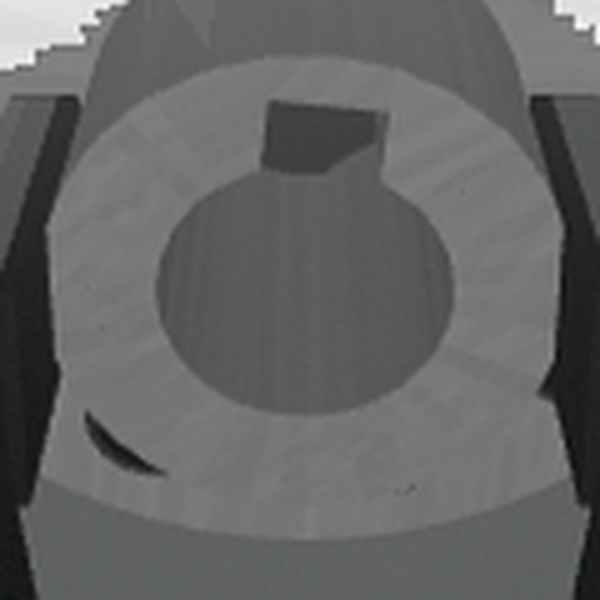

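```bash
python3 - <<'E'
from h import *
from scipy.optimize import least_squares
d=np.load('rel.npz'); t,Rr,K=d['t'],d['Rr'],d['K']
dm=np.load('m14.npz'); M=R(dm['rot']); t=M.T@(dm['position']-dm['eef']); Rr=M.T@R(dm['attitude'])
def pj(P):
    c=(np.array(P)-t)@Rr; q=c*[1,-1,-1]; u=q@K.T; return u[:,:2]/u[:,2:]
c=lambda x,y:np.array([195+(x+.5)/5-.5,225+(y+.5)/5-.5])
# a: keyway direction from -tool z, toward tool y
def circ(q,r):
    s=np.linspace(0,2*np.pi,400); return pj(np.c_[0*s+q[3],q[0]+r*np.sin(s),q[1]-r*np.cos(s)])
def key(q):
    u=np.array([np.sin(q[2]),-np.cos(q[2])]);v=np.array([np.cos(q[2]),np.sin(q[2])])
    return [[q[3],*(q[:2]+.01925*0*u+.02*u+tt*v)] for tt in (-.0055,.0055)]
obs=np.array([c(268,100),c(390,112)])
def f(q):
    B=circ(q,.014);T=circ(q,.025)
    return np.r_[(pj(key(q))-obs).ravel(),B[:,0].min()-c(155,0)[0],B[:,0].max()-c(456,0)[0],B[:,1].max()-c(0,414)[1],T[:,1].min()-c(0,55)[1],T[:,1].max()-c(0,540)[1]]
r=least_squares(f,[0,0,.1,-.0255],x_scale=[.01,.01,.1,.01]);print(r.x.round(5),np.degrees(r.x[2]),r.fun.round(2))
E
```

```text
[ 0.00089 -0.00289  0.10019 -0.03005] 5.740213887403868 [-0.54  0.29  0.55  0.19 -0.95  0.93  3.07 -0.25 -3.41]
```

```bash
python3 - <<'E'
from h import *
from scipy.optimize import least_squares
dm=np.load('m14.npz'); K=dm['K']; M=R(dm['rot']); t=M.T@(dm['position']-dm['eef']); Rr=M.T@R(dm['attitude'])
def pj(P):
    c=(np.array(P)-t)@Rr; q=c*[1,-1,-1]; u=q@K.T; return u[:,:2]/u[:,2:]
crop=(195,225)
c=lambda x,y:np.array([195+(x+.5)/5-.5,225+(y+.5)/5-.5])
def circ(q,r,x=None):
    s=np.linspace(0,2*np.pi,400); return pj(np.c_[0*s+(H if x is None else x),q[0]+r*np.sin(s),q[1]-r*np.cos(s)])
def key(q):
    u=np.array([np.sin(q[2]),-np.cos(q[2])]);v=np.array([np.cos(q[2]),np.sin(q[2])])
    return [[H,*(q[:2]+.02*u+tt*v)] for tt in (-.0055,.0055)]
obs=np.array([c(268,100),c(390,112)])
def f(q):
    B=circ(q,.014);T=circ(q,.025)
    return np.r_[(pj(key(q))-obs).ravel(),B[:,0].min()-c(155,0)[0],B[:,0].max()-c(456,0)[0],B[:,1].max()-c(0,414)[1],T[:,1].min()-c(0,55)[1]]
for H in (-.0235,-.0255,-.0275):
    r=least_squares(f,[0,0,.1],x_scale=[.01,.01,.1]);print(H,r.x.round(5),np.degrees(r.x[2]),r.fun.round(2))
    if H==-.0255:
        im=cv2.imread('w14raw.png');k=2.6
        big=cv2.resize(im[130:350,140:370],None,fx=k,fy=k,interpolation=cv2.INTER_LANCZOS4)
        for rr,x in [(.014,H),(.025,H),(.06,H+.032),(.025,H+.032)]:
            for w in circ(r.x,rr,x): cv2.circle(big,tuple(((w-[140,130]+.5)*k-.5).round().astype(int).tolist()),1,(0,200,0),-1)
        cv2.imwrite('pics/fit4.png',big)
E
```

```text
-0.0235 [0.00091 0.00064 0.1058 ] 6.06161645584319 [ 0.17  0.12 -0.16  0.01  0.69 -0.69 -0.38  0.14]
-0.0255 [ 0.00089 -0.00055  0.10489] 6.009706914773243 [-0.02 -0.05  0.07 -0.14  0.18 -0.23  0.45 -0.2 ]
-0.0275 [ 0.00088 -0.00173  0.10396] 5.956671813743415 [-0.22 -0.23  0.31 -0.3  -0.34  0.26  1.31 -0.54]
```

View pics/fit4.png

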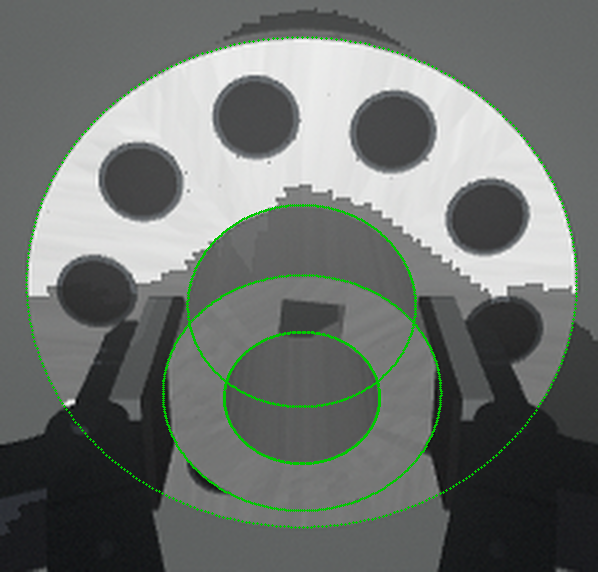

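```bash
python3 - <<'E'
from h import *
print(rows([.5494,.0324,.14],88.15))
E
```

```text
[1.091, 10.824, -1.902, [np.float64(-0.762), np.float64(21.738)]]
```

```bash
python3 -m handwheel '[[0,0.5,-0.1,0,44],[0,1.5,-0.3,-0.1,44],[0,3,-0.5,-0.3,44],[0,4.8,-0.8,-0.5,44],[0,6.6,-1.1,-0.7,44],[0,8.4,-1.5,-0.76,44],[0,9.8,-1.7,-0.76,44],[0,10.5,-1.85,-0.76,44],[0,10.82,-1.9,-0.76,44],[0,10.82,-1.9,-0.76,44]]' 60; python3 - <<'E'
from h import *
s=bot.read_state();print(s['eef_pos'],yaw(),s['wrist_force'],s['joints'].round(1))
print(rows([.5494,.0324,.125],88.15))
save('wrist','w15.png',(195,225,315,345),5)
E
```

```text
time_s: 18.5
eef_pos: [0.5496, 0.0334, 0.1674]
tool_rot: [-66.7, 90.0, 111.5]
wrist_force: [0.4, 0.3, -4.2]
width: 0.0477
[0.5495898  0.03344331 0.1674321 ] -91.83434222216576 [ 0.38177369  0.32757668 -4.24125008] [  12.4   16.8  -23.3   94.9    7.    69.8 -104.2]
[1.697, 0.043, 0.006, [np.float64(0.002), np.float64(-22.498)]]
```

View pics/w15.png

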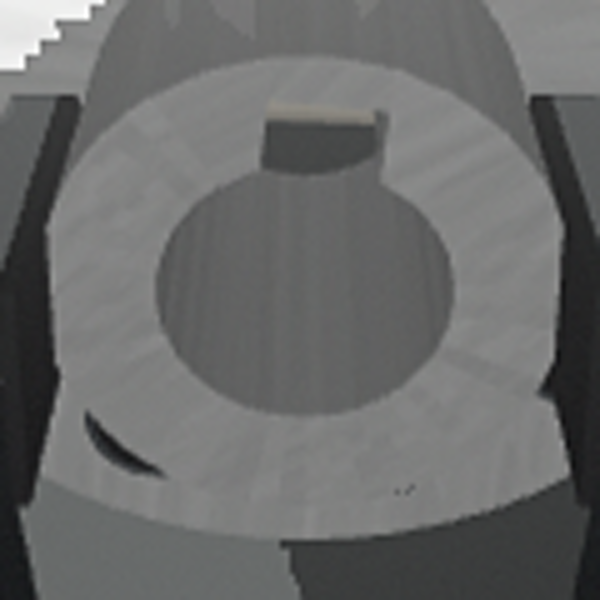

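```bash
python3 -m handwheel '[[0.2,0.04,0,0,44],[0.5,0.04,0,0,44],[0.8,0.04,0,0,44],[1.1,0.04,0,0,44],[1.4,0.04,0,0,44],[1.6,0.04,0,0,44],[1.72,0.04,0,0,44],[1.72,0.04,0,0,44],[1.72,0.04,0,0,44],[1.72,0.04,0,0,44]]' 60; python3 - <<'E'
from h import *
s=bot.read_state();print(s['eef_pos'],yaw(),s['wrist_force'],s['ft_torque'])
save('wrist','w16.png',(195,225,315,345),5)
save('scene','s16.png',(225,130,305,210),7)
E
```

```text
time_s: 19.8
eef_pos: [0.5498, 0.0318, 0.1249]
tool_rot: [-172.6, 90.0, 5.6]
wrist_force: [0.3, -0.0, -4.8]
width: 0.0478
[0.54983629 0.03177878 0.12487917] -91.8711661088195 [ 0.26135745 -0.04507645 -4.7688682 ] [ 0.01981482 -0.04699589  0.01212315]
```

View pics/w16.png

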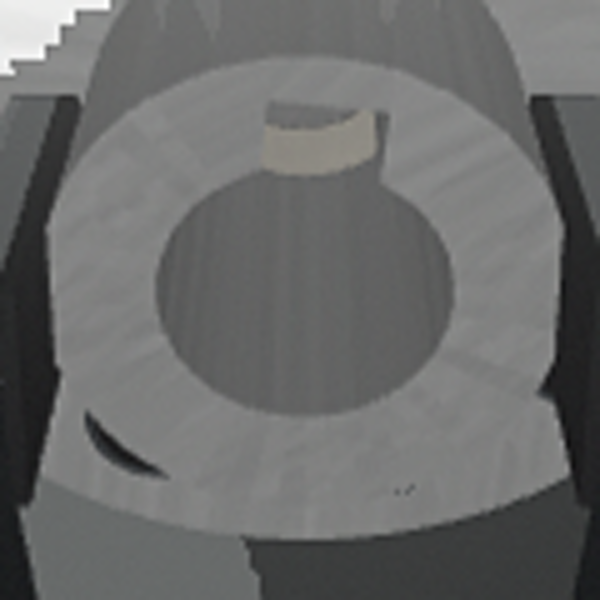

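View pics/s16.png

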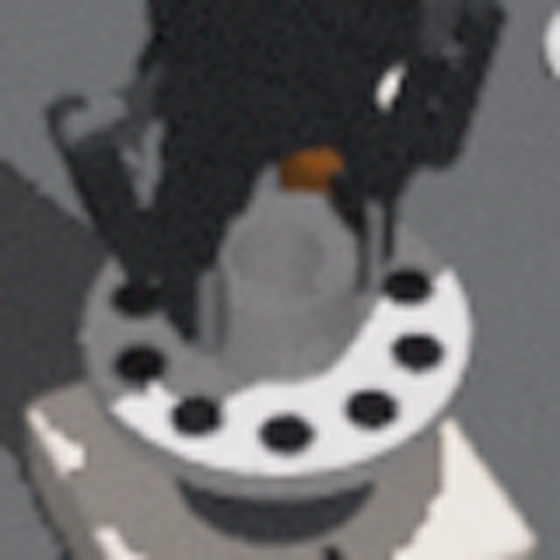

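```bash
python3 -m handwheel '[[0,-0.02,0.01,0,44],[0.1,-0.02,0.01,0,44],[0.2,-0.02,0.01,0,44],[0.26,-0.02,0.01,0,44],[0.32,-0.02,0.01,0,44],[0.36,-0.02,0.01,0,44],[0.4,-0.02,0.01,0,44],[0.44,-0.02,0.01,0,44],[0.44,-0.02,0.01,0,44],[0.44,-0.02,0.01,0,44]]' 60; python3 - <<'E'
from h import *
s=bot.read_state();print(s['eef_pos'],yaw(),s['wrist_force'],s['ft_torque'])
E
```

```text
time_s: 21.15
eef_pos: [0.5494, 0.0323, 0.1136]
tool_rot: [-117.5, 90.0, 60.6]
wrist_force: [0.5, 0.0, -4.0]
width: 0.0477
[0.54943321 0.03227641 0.11361356] -91.8707483256138 [ 0.45039785  0.0067062  -3.95501254] [-0.0053992  -0.00065645  0.02243309]
```

```bash
python3 -m handwheel '[[0.04,0,0,0,44],[0.08,0,0,0,44],[0.12,0,0,0,44],[0.16,0,0,0,44],[0.2,0,0,0,44],[0.24,0,0,0,44],[0.28,0,0,0,44],[0.28,0,0,0,44],[0.28,0,0,0,44],[0.28,0,0,0,44]]' 60; python3 - <<'E'
from h import *
s=bot.read_state();print(s['eef_pos'],yaw(),s['wrist_force'],s['ft_torque'])
save('wrist','w17.png',(195,225,315,345),5)
E
```

```text
time_s: 22.4
eef_pos: [0.5495, 0.0323, 0.1067]
tool_rot: [-147.7, 90.0, 30.4]
wrist_force: [-1.4, -0.2, -3.5]
width: 0.048
[0.54948503 0.03227042 0.10665356] -91.87466727262624 [-1.38136542 -0.20196213 -3.45587347] [-0.00623683 -0.04926864 -0.00410287]
```

View pics/w17.png

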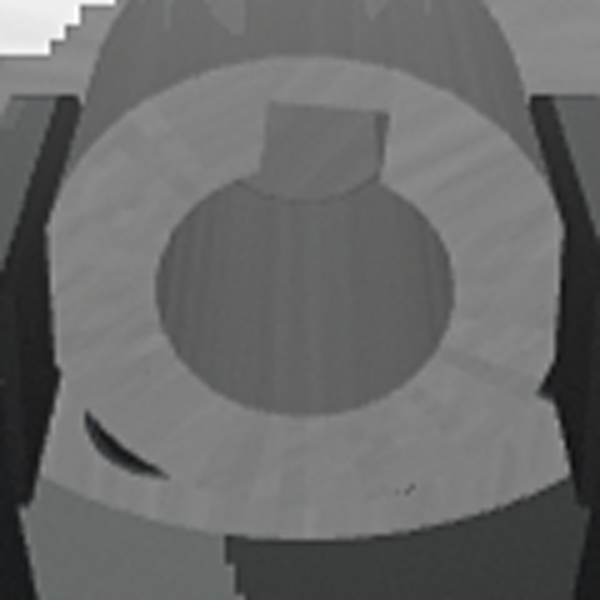

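```bash
python3 -m handwheel '[[0.08,0,0,0,44],[0.16,0,0,0,44],[0.24,0,0,0,44],[0.32,0,0,0,44],[0.4,0,0,0,44],[0.48,0,0,0,44],[0.56,0,0,0,44],[0.64,0,0,0,44],[0.72,0,0,0,44],[0.8,0,0,0,44]]' 60; python3 - <<'E'
from h import *
s=bot.read_state();print(s['eef_pos'],yaw(),s['wrist_force'],s['ft_torque'])
save('wrist','w18.png',(195,225,315,345),5)
E
```

```text
time_s: 23.7
eef_pos: [0.5494, 0.0323, 0.0865]
tool_rot: [-151.3, 90.0, 26.8]
wrist_force: [-1.0, -0.3, -3.3]
width: 0.0475
[0.54944508 0.0322529  0.08647149] -91.87204799419669 [-0.95510155 -0.31372994 -3.2848667 ] [-0.04149769  0.04765253 -0.00312047]
```

View pics/w18.png

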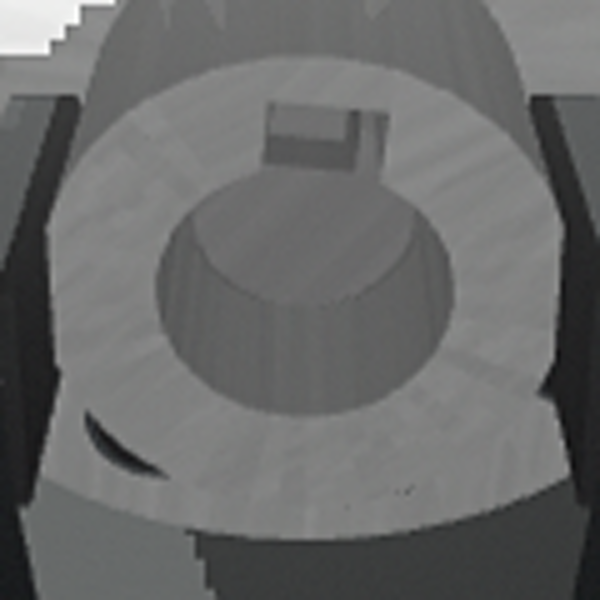

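```bash
python3 -m handwheel '[[0.04,0,0,0,44],[0.08,0,0,0,44],[0.11,0,0,0,44],[0.14,0,0,0,44],[0.16,0,0,0,44],[0.18,0,0,0,44],[0.2,0,0,0,44],[0.22,0,0,0,44],[0.22,0,0,0,44],[0.22,0,0,0,44]]' 60; python3 - <<'E'
from h import *
s=bot.read_state();print(s['eef_pos'],yaw(),s['wrist_force'],s['ft_torque'])
E
```

```text
time_s: 25.0
eef_pos: [0.5495, 0.0323, 0.0811]
tool_rot: [-143.8, 90.0, 34.3]
wrist_force: [0.5, -0.1, -4.0]
width: 0.0479
[0.54945701 0.03226584 0.08112226] -91.87171260202264 [ 0.47318974 -0.09504439 -3.9755432 ] [-0.05376295  0.0353469   0.00629385]
```

```bash
python3 -m handwheel '[[0.01,0,0,0,44],[0.02,0,0,0,44],[0.03,0,0,0,44],[0.04,0,0,0,44],[0.05,0,0,0,44],[0.05,0,0,0,44],[0.06,0,0,0,44],[0.06,0,0,0,44],[0.06,0,0,0,44],[0.06,0,0,0,44]]' 60; python3 - <<'E'
from h import *
s=bot.read_state();print(s['eef_pos'],yaw(),s['wrist_force'],s['ft_torque'])
E
```

```text
time_s: 26.25
eef_pos: [0.5495, 0.0323, 0.0805]
tool_rot: [163.2, 90.0, -18.7]
wrist_force: [-5.1, -0.9, 6.4]
width: 0.0481
[0.54953269 0.0322681  0.08049256] -91.87235400322078 [-5.1303631  -0.94493481  6.44395067] [-0.07681648  1.09971849  0.04180914]
```

```bash
python3 -m handwheel '[[-0.03,0,0,0,44],[-0.03,0,0,0,52],[-0.03,0,0,0,58],[-0.03,0,0,0,64],[-0.03,0,0,0,70],[-0.03,0,0,0,75],[-0.03,0,0,0,75],[-0.03,0,0,0,75],[-0.2,0,0,0,75],[-0.5,0,0,0,75]]' 40; python3 -m handwheel '[[-0.5,0,0,0,75],[-1,0,0,0,75],[-1.6,0,0,0,75],[-2.2,0,0,0,75],[-3,0,0,0,75],[-3.8,0,0.5,0,75],[-4,0,1.2,0,75],[-4,0,2,0,75],[-4,0,2.4,0,75],[-4,0,2.4,0,75]]'; python3 - <<'E'
from h import *
s=bot.read_state();print(s['eef_pos'],yaw(),s['wrist_force'],s['ft_torque'])
save('wrist','w20.png')
save('wrist','w20c.png',(190,80,320,210),5)
save('scene','s20.png',(210,130,320,240),5)
m=bot.camera_model('wrist'); np.savez('m20.npz',**m)
E
```

```text
time_s: 27.5
eef_pos: [0.5493, 0.0323, 0.0924]
tool_rot: [-11.5, 90.0, 166.6]
wrist_force: [0.1, 0.1, -0.3]
width: 0.0747
time_s: 28.75
eef_pos: [0.4894, 0.0342, 0.1926]
tool_rot: [159.9, 90.0, -22.0]
wrist_force: [0.1, -0.5, 0.1]
width: 0.075
[0.48935475 0.0341865  0.19258705] -91.86638707418085 [ 0.07574065 -0.51578721  0.13597557] [-0.03602501 -0.01377193  0.00232951]
```

View pics/w20.png

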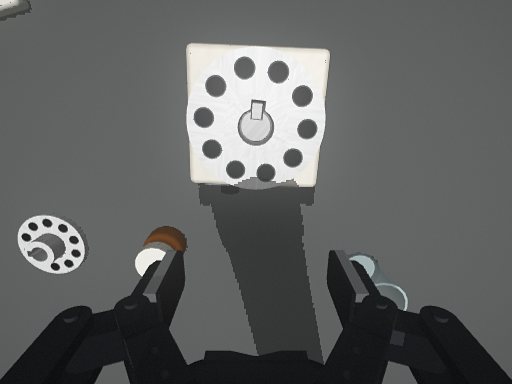

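View pics/s20.png

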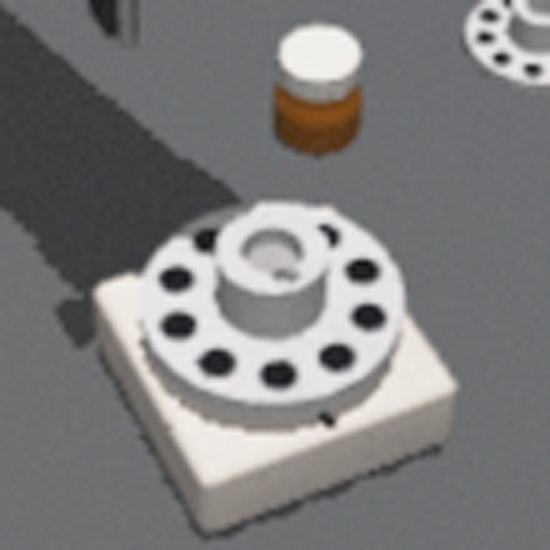

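View pics/w20c.png

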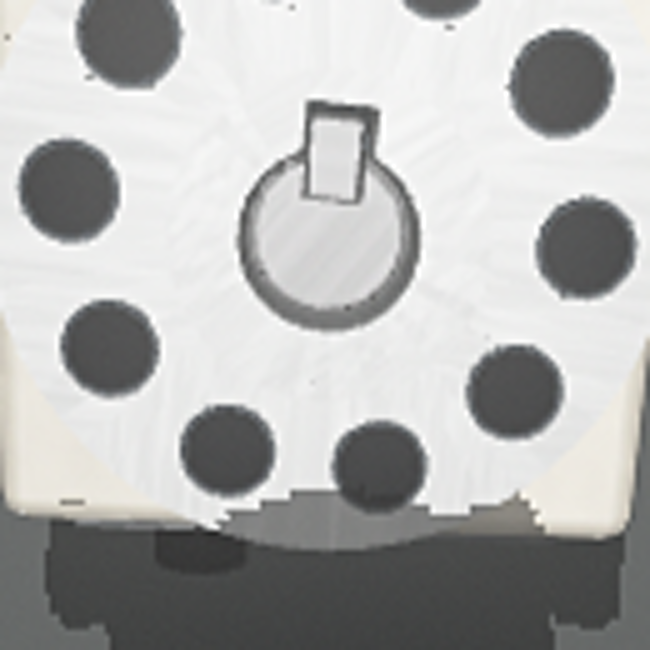

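```bash
python3 - <<'E'
from h import *
print(bot.close_job())
E
```

```text
the job is handed in; nothing more can be done
None
```

The job is handed in at about 29 s on the robot's clock. The longer key is in the spindle slot, the large rotor is down over it on the collar, and the gripper is open and clear of everything.

- **Key:** I took the taller key, the one nearer the robot, out of the grey block. From the wrist picture the slot pointed about 3° to one side of the index mark. The key went in with no vertical force and I let go part-way. The scene picture then matched the fully seated height. A separate wrist-picture fit put its top about 8 mm higher, but that fit is weak for height, so I went by the scene picture.
- **Rotor:** I turned the large rotor so its keyway lined up with the key and lowered it in small steps with no resistance. Contact came exactly at the expected height (underside 62 mm above the table), pressing with about 10 N. After I let go and lifted away, the rotor looked flat and centred in the wrist and scene pictures. The key and shaft end show below the boss top, as they should.
- **Other things:** the spare key, the smaller rotor, jar, beaker and spanner were not touched. I saw no collisions or high forces in the readings at the end of each move.
- **One slip:** one sideways move in free air, on the way to the rotor, stopped about 75 mm from where I intended. It touched nothing, and I corrected it with the next move.

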